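Turn a face-down test panel over against a sprung board

ROBOT

A 7-joint arm with a two-finger parallel gripper is mounted at the origin on the work surface. World frame = base frame: x ahead of the robot, y to its left, z up, the work surface at z = 0. Lengths are in m, angles in rad, forces in N, time in s.
With the tool pointing down it reaches from about 0.425 to 1.025 m from the base axis. Payload 9.4 kg.
Tool frame: the origin (TCP) lies on the centre line of the jaws, within the pads' length; the fingertips stand arm.tips_ahead ahead of it and the grasp point (between the pads) lies 3 mm ahead of it (arm.tips_ahead is the distance from the TCP to the fingertips, in m); x points along the fingers, y is the direction in which the jaws open and shut, and the axes are right-handed (so a half turn about x gives the same grasp; the last joint's range is limited). The gripper opens to 93 mm and grips with 3 to 60 N. Pads are 15 mm wide; open, the fingers measure 128 mm over their backs; the gripper's body (75 mm by 188 mm) begins 65 mm behind the grasp point.
Start: joints at [-1.266, 0.599, -0.003, 1.599, 0.002, 0.943, -0.08], TCP at [0.27, 0.673, 0.241] pointing down, gripper open.
Joint ranges: [-2.57, 2.57], [-0.35, 1.97], [-1.29, 1.29], [0.11, 2.56], [-1.05, 4.19], [0.11, 1.86], [-2.63, 2.63]. Speed limits (rad/s): [2.22, 2.22, 3.01, 3.01, 3.14, 3.14, 3.14].

INTERFACE

Orientations are given as a unit quaternion [w, x, y, z].
In Python, from workcell import arm gives the robot as it stands. Calls block until the motion is done:
- arm.move_pose(position, orientation): joint-space move of the TCP to a pose.
- arm.servo_line(position, orientation=None, speed=0.15, until_force=None): straight line of the TCP; orientation=None keeps the orientation; speed is the mean speed in m/s. With until_force (N) it stops when the force on the tool has changed by that much, and returns True; else False.
- arm.move_j(angles): joint-space move.
- arm.command_gripper(opening, newtons=None): opening from 0.0 (shut) to 1.0 (fully open); newtons is the grip in N (None keeps the last); returns when the fingers have stopped.
- arm.sleep(seconds).
- arm.ik(position, orientation): joint angles nearest the present ones, or None.
- arm.get_state(): the state.
- arm.read_camera(name): name is "scene" or "side" or "wrist"; returns a dict with "frame" (400x640x3 uint8, red, green, blue), "range_z" (400x640 float32, m along the optical axis (not along the pixel's ray), 0 where there is no reading), "camera_matrix" (3x3 intrinsics, pixels), "rvec" (rotation vector, rad) and "tvec" (3), from world to camera coordinates, as OpenCV has them; the wrist camera has in their place "mount" (4x4, takes a point from camera to tool coordinates, whose origin is the TCP and whose axes are the tool frame's). Camera axes: x right, y down, z forward; pixel columns grow to the right and rows downward; lengths in m; the calibration is good to about 2 mm. A picture is of the moment at which its call begins: read the wrist's pose just before it.
A pose or a line that the arm cannot do raises arm.PlanningError and nothing moves.
- arm.hand_in(): hands the job in, once; it reports no verdict.
The state is a dict: "clock": time; "joint_positions": joint angles; "joint_vel": joint speeds; "joint_efforts": joint torques, N m; "ee_pos": TCP position; "eef_rot": TCP orientation; "wrist_force": force on the tool from outside, world axes, zero at the start; "ft_torque": the same for the moment, N m; "opening": opening from 0.0 (shut) to 1.0 (fully open).
Only numpy, scipy, OpenCV 4.12 (cv2) and the standard library are available. Lean on these libraries where they do the work, as an engineer would, in place of code of your own. Each camera call takes 0.05 s, during which the arm holds its last target.

TASK

The square white test panel lies face down on the screening table. Push it against the sloping teal board until it climbs and stands leaning flat against the board, feeling for the stop and never ramming it; then draw its top edge back over towards the robot and let it down gently, without a slap, so that it ends lying flat on the table, face up, in front of the board. Do not disturb the three amber sample cups.

Things in the scene. Friction and masses are not known exactly. Their poses are not given: they have to be found in the camera images.
- panel_mid (a point): Centre (half-way through) of the loose test panel, a stiff white plastic square 100 x 100 mm, 10 mm thick, 70 to 130 g; too wide to grip across its sides. z is normal to it, out of its plain back (three grey bars): up at the start (face down), to point down at the end. x and y run parallel to its edges; at the start x points roughly towards the board.
- panel_face (a point): Centre of the panel's face, the side with the blue header and pink test windows, 5 mm from panel_mid; down at the start, up at the end. The panel cracks if pressed on the board or its stand with more than 16 N.
- stand: Fixed stand that carries the board. Origin on the table, midway along the board's 150 mm width; x points level from the board's front to its back (the panel lies on the -x side), y along the board, z up. The teal board is 6 mm thick; its slick face (polished, friction 0.10 to 0.15) rises from a foot line on the table, leaning back at 60 degrees to the table, to a top edge 62 mm high and 36 mm further back.
- foot_range (a point): Point on the table 13 mm behind the stand's origin: the middle of where the board's foot line may be. The board's setting differs each time and is not measured: the foot line lies anywhere within 13 mm before or behind this point, along the stand's x. The setting cannot be shifted, but the board is sprung and gives 1 mm per 3 N backwards, at most 12 mm.
- rail_mid (a point): Middle of the two rails behind the board, 135 mm behind the stand's origin, 16 mm high, over a grey base plate 130 x 150 mm. A black block 46 mm high with a red knob (to 58 mm) stands 90 to 120 mm behind the foot line, joined to the board by two thin rods 30 to 40 mm high. A panel leaning on the board reaches about 25 mm higher than the board: nothing is behind that free strip.
- cup_a_mid (a point): Centre of a capped amber sample cup, 42 mm across, 58 mm high, on the table to one side of the board; leave it alone.
- cup_b_mid (a point): Another such cup; leave it alone.
- cup_c_mid (a point): Another such cup; leave it alone.
Mind the look-alikes: they are no part of the job. Of the things shaped like the part that bears panel_mid, the white one is meant.

How it is judged:
On the way, in this order (a step that is already met when the one before it is completed fails the run):
1. the panel stands leaning flat against the board (at least 57 degrees to the table) and touches it (angle between panel_mid's own z axis and vertical between 1 and 1.3 rad and contact force between panel and stand above 0.05 N), for 0.2 s.
2. the panel has been tipped past upright, its back now looking downward (angle between panel_mid's own z axis and vertical above 1.7 rad), for 0.05 s.
At the end, for the whole second after the job is handed in: The panel lies flat on the table (within 4 degrees), face up, at rest, its centre in front of the board: within 70 mm of the board's middle sideways and no more than 180 mm before the stand's origin; the robot has let go of it (angle between panel_mid's own z axis and vertical above 3.07 rad and height (world z) of panel_mid below 0.009 m and x of panel_mid in the frame of stand between -0.18 and 0 m and y of panel_mid in the frame of stand between -0.07 and 0.07 m and linear speed of panel below 0.02 m/s); the robot touches nothing.
It fails at once if the panel is pressed on the stand with more than 16 N (contact force between panel and stand above 16 N).
It fails at once if the panel slaps down (turns faster than 13 rad/s) (angular speed of panel above 13 rad/s).
It fails at once if a sample cup is moved by more than 15 mm (distance of any of cup_a_mid, cup_b_mid, cup_c_mid from where it was at the start of the episode above 0.015 m).
It also fails if it takes over 61 s, if anything falls off the work surface, if the arm or the gripper's body presses on something with over 40 N, if the wrist force passes 120 N, or if a joint passes its speed limit or range.

## Working session

There is one attempt and no reset: what is moved stays moved. The work goes in short steps, each a Python script; the robot and the scene stay as the last script left them, time stands still between calls to the robot, and variables do not carry over. Pictures are saved under pics/ and viewed, and the job is handed in when it is done.

```bash
ls; mkdir -p pics
python3 - <<'E'
from workcell import arm
import cv2
print(arm.get_state(), arm.tips_ahead)
for n in ["scene","side","wrist"]:
    c=arm.read_camera(n); cv2.imwrite(f"pics/{n}0.png",c["frame"][:,:,::-1])
    print(n,c["camera_matrix"],c.get("rvec"),c.get("tvec"),c.get("mount"))
E
```

```text
pics
{'clock': 0.0, 'joint_positions': array([-1.26569765,  0.60013457, -0.00250136,  1.60012248,  0.00179067,
        0.94288999, -0.07986057]), 'joint_vel': array([ 6.72657783e-04, -9.51668995e-05, -5.51890298e-04,  5.60789931e-05,
        3.80151767e-04, -1.32732687e-04, -5.23173941e-04]), 'joint_efforts': array([-9.60452394e-05, -7.65086246e+01,  1.49691157e+00, -2.52339453e+01,
       -5.24137903e-02,  1.69364997e-02,  1.54010349e-04]), 'ee_pos': array([0.26999604, 0.67236546, 0.23975636]), 'eef_rot': array([ 0.69420985,  0.13363565,  0.69430702, -0.13472919]), 'wrist_force': array([-0.23650375,  0.07274269, -0.50343345]), 'ft_torque': array([-0.0395775 , -0.03602932, -0.01069536]), 'opening': 1.000708719575613} 0.022
scene [[435.00685401   0.         322.97186494]
 [  0.         435.00685401 194.01699709]
 [  0.           0.           1.        ]] [ 1.30644248  2.08822991 -1.06469164] [ 0.24331264 -0.2895318   1.37214866] None
side [[395.24329025   0.         323.57327938]
 [  0.         395.24329025 199.13734484]
 [  0.           0.           1.        ]] [ 0.96202418 -2.362852    1.17200403] [0.46081838 0.2925728  0.4849191 ] None
wrist [[284.93224977   0.         319.183397  ]
 [  0.         284.93224977 199.81571562]
 [  0.           0.           1.        ]] None None [[-5.74170975e-04 -2.80046931e-01  9.59986139e-01 -1.44020670e-01]
 [ 9.99999835e-01 -1.31421279e-04  5.59765118e-04  8.11386776e-04]
 [-3.05978975e-05  9.59986302e-01  2.80046960e-01 -7.84020557e-02]
 [ 0.00000000e+00  0.00000000e+00  0.00000000e+00  1.00000000e+00]]
```

View pics/scene0.png

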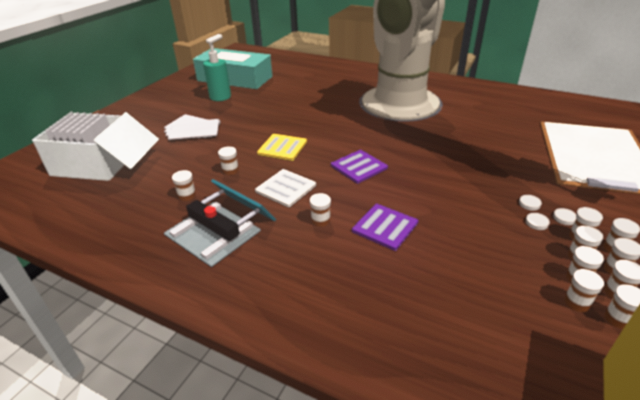

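View pics/side0.png

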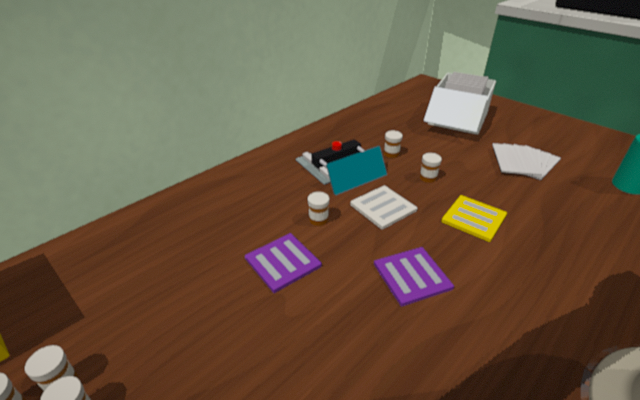

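View pics/wrist0.png

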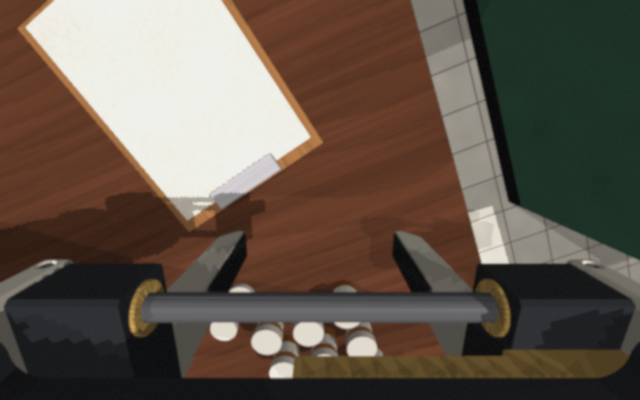

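Scene: the candidates are the white square with grey bars at (286,187), yellow at (283,146), purple at (359,165) and (385,226), and white cards at (192,128). The white square in front of the teal board fits. Next is an enlarged crop and measurement.

```bash
cat > h.py <<'E'
import numpy as np, cv2
from scipy.spatial.transform import Rotation as R
from workcell import arm
def cloud(c):
    K=c["camera_matrix"]; z=c["range_z"]; v,u=np.mgrid[0:400,0:640]
    P=np.stack([(u-K[0,2])/K[0,0]*z,(v-K[1,2])/K[1,1]*z,z],-1)
    Rm=cv2.Rodrigues(np.array(c["rvec"]))[0]; t=np.array(c["tvec"]).ravel()
    W=(P-t)@Rm; W[z==0]=np.nan
    return W
E
python3 - <<'E'
from h import *
for n,(a,b,x0,x1) in {"scene":(140,275,150,400),"side":(120,240,280,460)}.items():
    c=arm.read_camera(n); W=cloud(c); f=c["frame"].astype(int); hsv=cv2.cvtColor(c["frame"],cv2.COLOR_RGB2HSV).astype(int)
    cv2.imwrite(f"pics/{n}_crop.png",cv2.resize(c["frame"][a:b,x0:x1,::-1],None,fx=3,fy=3,interpolation=cv2.INTER_CUBIC))
    np.savez(f"{n}.npz",W=W,f=c["frame"])
    box=np.zeros((400,640),bool); box[a:b,x0:x1]=True
    teal=box&(hsv[...,0]>85)&(hsv[...,0]<105)&(hsv[...,1]>120)&(hsv[...,2]>50)
    P=W[teal];P=P[~np.isnan(P[:,0])]
    print(n,"teal",len(P),P.min(0),P.max(0),P.mean(0))
    wh=box&(hsv[...,1]<50)&(hsv[...,2]>120)&(W[...,2]<0.03)&(W[...,2]>0.003)
    nl,l,s,ce=cv2.connectedComponentsWithStats(wh.astype(np.uint8))
    for i in range(1,nl):
        if s[i,4]>60:
            P=W[l==i]; print(ce[i],s[i,4],np.nanmean(P,0),cv2.minAreaRect(P[:,:2].astype(np.float32)))
    cp=box&(W[...,2]>0.052)&(W[...,2]<0.07)&(hsv[...,1]<80)
    nl,l,s,ce=cv2.connectedComponentsWithStats(cp.astype(np.uint8))
    for i in range(1,nl):
        if s[i,4]>20:
            P=W[l==i]; print("cup",ce[i],s[i,4],np.nanmean(P,0),P.min(0),P.max(0))
    red=box&((hsv[...,0]<6)|(hsv[...,0]>174))&(hsv[...,1]>180)&(hsv[...,2]>150)
    print("red",np.nanmean(W[red],0))
E
```

```text
scene teal 135 [ 0.66466876 -0.20367208  0.05840954] [ 0.69801215 -0.06240574  0.06425797] [ 0.68200976 -0.12981182  0.06118267]
[350.24285714 158.97142857] 70 [ 0.3877551  -0.00127274  0.01085273] ((0.3875381052494049, -0.0021147821098566055), (0.015888981521129608, 0.06542850285768509), 64.71880340576172)
[358.69444444 163.73611111] 72 [0.39945806 0.02657454 0.01100988] ((0.399834007024765, 0.025826070457696915), (0.01322959829121828, 0.06952638179063797), 64.55193328857422)
[229.48387097 166.51612903] 62 [ 0.55949585 -0.24411569  0.02412834] ((0.5579620599746704, -0.24430087208747864), (0.01586691476404667, 0.03530382364988327), 51.01930236816406)
[366.36486486 169.16216216] 74 [0.4138669  0.0526858  0.01087185] ((0.4124564528465271, 0.052320439368486404), (0.01418312732130289, 0.06735140830278397), 66.91654968261719)
[285.05358615 187.52596867] 1213 [ 0.56106405 -0.08866006  0.01029985] ((0.5522634387016296, -0.09399791806936264), (0.10872761160135269, 0.11142319440841675), 80.33280944824219)
[185.90277778 191.77777778] 72 [ 0.6847576  -0.27141399  0.02382821] ((0.682266473770141
[... 2256 characters left out ...]
1, 0.10167034715414047), 80.59732818603516)
[317.51724138 216.64367816] 87 [0.61321182 0.04814668 0.02357611] ((0.6154655814170837, 0.04763799160718918), (0.03478369861841202, 0.011909564025700092), 33.75691223144531)
cup [393.1884058  135.73913043] 138 [ 0.67184717 -0.27670594  0.05699971] [ 0.65239609 -0.30162032  0.05209049] [ 0.69345713 -0.25806508  0.0595935 ]
cup [431.3964497  158.80473373] 169 [ 0.54476303 -0.24812239  0.05719635] [ 0.52620528 -0.27138211  0.05213887] [ 0.56533016 -0.22884556  0.06036145]
cup [318.00790514 199.3715415 ] 253 [0.62089571 0.038729   0.05747194] [0.60183918 0.01562949 0.05214774] [0.64289843 0.05728742 0.06072629]
red [ 0.75052886 -0.15284401  0.05258895]
```

View pics/scene_crop.png

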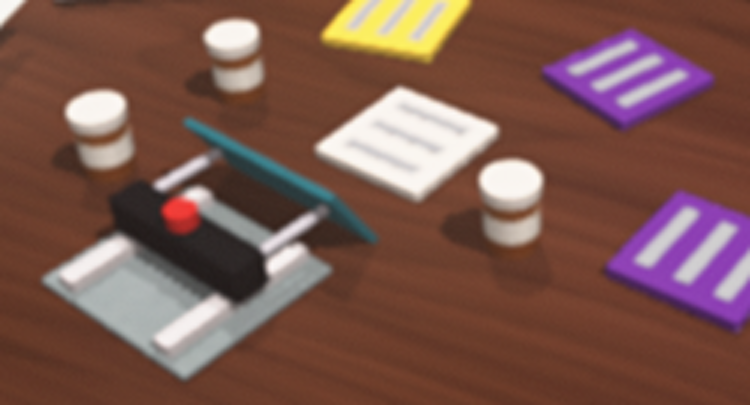

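View pics/side_crop.png

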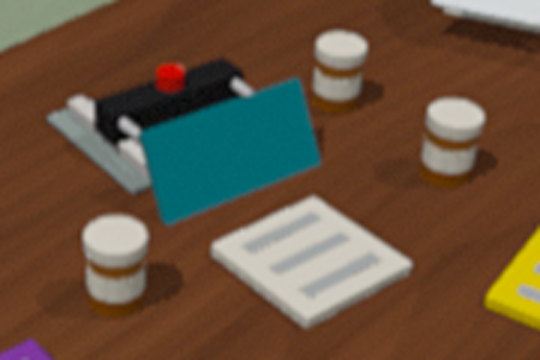

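Run:
```python
from h import *
d=np.load("side.npz");W=d["W"];hsv=cv2.cvtColor(d["f"],cv2.COLOR_RGB2HSV).astype(int)
teal=np.zeros((400,640),bool); teal[140:200,320:392]=1
teal&=(hsv[...,0]>85)&(hsv[...,0]<105)&(hsv[...,1]>120)&(hsv[...,2]>50)
teal=cv2.erode(teal.astype(np.uint8),np.ones((3,3)))>0
P=W[teal]; 
# plane fit x = a + b y + c z
for _ in range(4):
    A=np.c_[np.ones(len(P)),P[:,1:]]; s=np.linalg.lstsq(A,P[:,0],rcond=None)[0]; r=P[:,0]-A@s; P=P[abs(r)<.004]
print(len(P),s,r.std(),"yaw",np.degrees(np.arctan(-s[1])),"lean from table",np.degrees(np.arctan2(1,s[2]*np.cos(np.arctan(s[1])))))
print(P[:,1].min(),P[:,1].max(),P[:,2].min(),P[:,2].max())
# base plate
d=np.load("scene.npz");W=d["W"]
```

```text
** On entry to DLASCL parameter number  4 had an illegal value
 ** On entry to DLASCL parameter number  4 had an illegal valueTraceback (most recent call last):
  File "<stdin>", line 9, in <module>
    x, resids, rank, s = _umath_linalg.lstsq(a, b, rcond,
                         ~~~~~~~~~~~~~~~~~~~^^^^^^^^^^^^^
                                             signature=signature)
                                             ^^^^^^^^^^^^^^^^^^^^
    raise LinAlgError("SVD did not converge in Linear Least Squares")
numpy.linalg.LinAlgError: SVD did not converge in Linear Least Squares
```

The white panel's back shows three grey bars in both crops, and the teal board stands just beyond it. The cups stand on both sides of the board, so the identification is confirmed. I'm fitting the board plane again with NaNs removed.

Run:
```python
from h import *
d=np.load("side.npz");W=d["W"];hsv=cv2.cvtColor(d["f"],cv2.COLOR_RGB2HSV).astype(int)
teal=np.zeros((400,640),bool); teal[140:200,320:392]=1
teal&=(hsv[...,0]>85)&(hsv[...,0]<105)&(hsv[...,1]>120)&(hsv[...,2]>50)
teal=cv2.erode(teal.astype(np.uint8),np.ones((3,3)))>0
P=W[teal]; P=P[~np.isnan(P[:,0])]
for _ in range(4):
    A=np.c_[np.ones(len(P)),P[:,1:]]; s=np.linalg.lstsq(A,P[:,0],rcond=None)[0]; r=P[:,0]-A@s; P=P[abs(r)<.004]
print(len(P),s,r.std(),"yaw",np.degrees(np.arctan(-s[1])),"lean",np.degrees(np.arctan2(1,s[2]*np.cos(np.arctan(s[1])))))
print(P.min(0),P.max(0))
for n in ["side","scene"]:
    d=np.load(n+".npz");W=d["W"];hsv=cv2.cvtColor(d["f"],cv2.COLOR_RGB2HSV).astype(int)
    m=np.zeros((400,640),bool); m[165:275,160:280]=1
    if n=="scene":
        m&=(abs(W[...,2]-.004)<.006)&(hsv[...,1]<70)&(hsv[...,2]>70)
        Q=W[m]; print(cv2.minAreaRect(Q[:,:2].astype(np.float32)),len(Q),np.nanmedian(Q[:,2]))
```

```text
1512 [0.669292   0.21817651 0.58744894] 0.001524326993957662 yaw -12.307725489701516 lean 60.14643814209551
[ 0.62978589 -0.20070852  0.00301193] [ 0.69062991 -0.0538777   0.06329222]
((0.6765097379684448, -0.17885711789131165), (0.35378772020339966, 0.26106977462768555), 34.812721252441406) 2218 0.006525144356965768
```

```bash
cat >> h.py <<'E'
yaw=np.radians(-12.0)
n=np.array([np.cos(yaw),np.sin(yaw),0]); v=np.array([-np.sin(yaw),np.cos(yaw),0]); zz=np.array([0,0,1.])
O=np.array([0.620,-0.1226,0])
def P(x,y,z): return O+x*n+y*v+z*zz
def quat(X,Y):
    X=X/np.linalg.norm(X); Y=Y/np.linalg.norm(Y)
    q=R.from_matrix(np.c_[X,Y,np.cross(X,Y)]).as_quat(); return q[[3,0,1,2]]
def qpush(s=1): return quat(-zz,s*v)
def qgrip(a,s=1): # a: angle of fingers from straight down, + = pointing away from robot
    X=np.sin(a)*n-np.cos(a)*zz; Y=np.cos(a)*n+np.sin(a)*zz
    return quat(X,s*Y)
E
python3 - <<'E'
from h import *
for nme in ["side","scene"]:
    d=np.load(nme+".npz");W=d["W"];hsv=cv2.cvtColor(d["f"],cv2.COLOR_RGB2HSV).astype(int)
    for k,(lo,hi) in {"yellow":(22,34),"purple":(130,150)}.items():
        m=(hsv[...,0]>lo)&(hsv[...,0]<hi)&(hsv[...,1]>150)&(abs(W[...,2]-.008)<.012)
        nl,l,s,ce=cv2.connectedComponentsWithStats(m.astype(np.uint8))
        for i in range(1,nl):
            if s[i,4]>300: r=cv2.minAreaRect(W[l==i][:,:2].astype(np.float32)); print(nme,k,r[1],[[round(float((p-O[:2])@n[:2]),3),round(float((p-O[:2])@v[:2]),3)] for p in cv2.boxPoints(r)])
s0=arm.get_state(); print(R.from_quat(s0["eef_rot"][[1,2,3,0]]).as_matrix())
for s in (1,-1):
    print("push",s,[None if (q:=arm.ik(P(x,.018,.024),qpush(s))) is None else np.round(q,2) for x in(-.16,.006)])
    for a,x,z in((-30,.06,.078),(-30,.06,.15),(0,.02,.16),(45,-.06,.12),(45,-.06,.06)):
        q=arm.ik(P(x,.018,z),qgrip(np.radians(a),s)); print("grip",s,a,None if q is None else np.round(q,2))
E
```

```text
side yellow (0.10562025010585785, 0.12190722674131393) [[-0.267, -0.079], [-0.228, -0.195], [-0.128, -0.161], [-0.167, -0.045]]
side purple (0.10688406229019165, 0.11083269864320755) [[-0.141, 0.215], [-0.031, 0.221], [-0.037, 0.328], [-0.147, 0.322]]
side purple (0.1084241271018982, 0.11010663211345673) [[-0.309, 0.058], [-0.202, 0.034], [-0.178, 0.14], [-0.285, 0.164]]
scene yellow (0.12205556035041809, 0.11042552441358566) [[-0.283, -0.092], [-0.245, -0.196], [-0.13, -0.154], [-0.168, -0.05]]
scene purple (0.10240454971790314, 0.11153614521026611) [[-0.314, 0.065], [-0.205, 0.039], [-0.182, 0.139], [-0.291, 0.164]]
scene purple (0.10029158741235733, 0.11327352374792099) [[-0.15, 0.219], [-0.037, 0.226], [-0.042, 0.326], [-0.156, 0.319]]
[[-2.08501541e-04  3.72533760e-01  9.28018618e-01]
 [-7.30880688e-04  9.28018333e-01 -3.72533810e-01]
 [-9.99999711e-01 -7.55944759e-04  7.87844780e-05]]
push 1 [array([ 0.07,  0.69, -0.06,  2.32,  0.29,  0.13,  1.11]), array([ 0.17,  0.78, -0.13,  1.93,  0.22,  0.44,  1.23])]
grip 1 -30 [-0.08  0.99  0.39  1.39 -0.32  1.36  0.17]
grip 1 -30 [-0.1   0.92  0.43  1.37 -0.31  1.46  0.18]
grip 1 0 [-0.15  0.63  0.36  1.86 -0.33  0.71  0.19]
grip 1 45 None
grip 1 45 None
push -1 [array([-0.09,  0.71,  0.18,  2.33, -0.8 ,  0.16, -0.94]), array([-0.24,  0.85,  0.51,  1.96, -0.79,  0.54, -0.95])]
grip -1 -30 [-0.36  1.24  1.11  1.41 -0.82  1.61 -2.51]
grip -1 -30 [-0.35  1.15  1.11  1.39 -0.74  1.67 -2.54]
grip -1 0 [-0.53  0.89  1.11  1.88 -0.96  1.02 -2.34]
grip -1 45 None
grip -1 45 None
```

Run:
```python
from h import *
for s in (1,):
  for a in (10,20,30,40,50):
    for z in (.06,.1,.16):
      print(s,a,z,[(x,np.round(q[[3,5]],2).tolist()) if (q:=arm.ik(P(x,.018,z),qgrip(np.radians(a),s))) is not None else x for x in(-.12,-.08,-.04,0,.04,.1)])
```

```text
1 10 0.06 [(-0.12, [2.33, 0.25]), (-0.08, [2.25, 0.17]), (-0.04, [2.17, 0.14]), (0, [2.08, 0.2]), (0.04, [1.99, 0.27]), (0.1, [1.84, 0.37])]
1 10 0.1 [(-0.12, [2.33, 0.11]), (-0.08, [2.24, 0.16]), (-0.04, [2.15, 0.22]), (0, [2.06, 0.29]), (0.04, [1.97, 0.35]), (0.1, [1.83, 0.44])]
1 10 0.16 [(-0.12, [2.29, 0.26]), (-0.08, [2.2, 0.31]), (-0.04, [2.12, 0.36]), (0, [2.03, 0.42]), (0.04, [1.94, 0.47]), (0.1, [1.8, 0.56])]
1 20 0.06 [(-0.12, [2.43, 0.88]), (-0.08, [2.34, 0.7]), (-0.04, [2.26, 0.55]), (0, [2.18, 0.41]), (0.04, [2.09, 0.29]), (0.1, [1.96, 0.2])]
1 20 0.1 [(-0.12, [2.41, 0.63]), (-0.08, [2.33, 0.5]), (-0.04, [2.25, 0.38]), (0, [2.18, 0.16]), (0.04, [2.09, 0.18]), (0.1, [1.96, 0.15])]
1 20 0.16 [(-0.12, [2.39, 0.23]), (-0.08, [2.31, 0.16]), (-0.04, [2.25, 0.13]), (0, [2.15, 0.14]), (0.04, [2.06, 0.19]), (0.1, [1.93, 0.27])]
1 30 0.06 [-0.12, (-0.08, [2.46, 1.04]), (-0.04, [2.37, 0.99]), (0, [2.28, 0.96]), (0.04, [2.19, 0.93]), (0.1, [2.06, 0.74])]
1 30 0.1 [-0.12, (-0.08, [2.44, 0.92]), (-0.04, [2.35, 0.9]), (0, [2.27, 0.73]), (0.04, [2.18, 0.71]), (0.1, [2.05, 0.56])]
1 30 0.16 [(-0.12, [2.49, 0.76]), (-0.08, [2.41, 0.63]), (-0.04, [2.32, 0.62]), (0, [2.24, 0.5]), (0.04, [2.16, 0.38]), (0.1, [2.04, 0.28])]
1 40 0.06 [-0.12, -0.08, (-0.04, [2.48, 1.23]), (0, [2.39, 1.16]), (0.04, [2.29, 1.1]), (0.1, [2.16, 1.03])]
1 40 0.1 [-0.12, -0.08, (-0.04, [2.47, 1.12]), (0, [2.38, 1.07]), (0.04, [2.29, 1.02]), (0.1, [2.15, 0.96])]
1 40 0.16 [-0.12, (-0.08, [2.53, 0.98]), (-0.04, [2.44, 0.94]), (0, [2.35, 0.91]), (0.04, [2.26, 0.89]), (0.1, [2.13, 0.86])]
1 50 0.06 [-0.12, -0.08, -0.04, (0, [2.47, 1.44]), (0.04, [2.38, 1.34]), (0.1, [2.25, 1.23])]
1 50 0.1 [-0.12, -0.08, -0.04, (0, [2.47, 1.34]), (0.04, [2.38, 1.26]), (0.1, [2.25, 1.16])]
1 50 0.16 [-0.12, -0.08, -0.04, (0, [2.46, 1.17]), (0.04, [2.37, 1.11]), (0.1, [2.23, 1.04])]
```

Run:
```python
from h import *
for s in (1,-1):
  for a,x,z in ((-30,.04,.16),(-20,.02,.16),(-10,0,.16),(0,-.02,.16),(8,-.03,.16),(15,-.04,.16),(22,-.05,.16),(30,-.07,.16),(35,-.07,.14)):
      q=arm.ik(P(x,.018,z),qgrip(np.radians(a),s)); print(s,a,None if q is None else np.round(q,2))
```

```text
1 -30 [-0.11  0.89  0.44  1.42 -0.31  1.44  0.18]
1 -20 [-0.14  0.78  0.42  1.6  -0.31  1.19  0.18]
1 -10 [-0.16  0.68  0.4   1.78 -0.32  0.93  0.19]
1 0 [-0.16  0.59  0.36  1.95 -0.32  0.66  0.19]
1 8 [-0.13  0.53  0.27  2.07 -0.29  0.43  0.14]
1 15 [-0.04  0.48  0.12  2.18 -0.07  0.22 -0.09]
1 22 [ 0.17  0.47 -0.19  2.27  1.4   0.16 -1.56]
1 30 [ 0.64  0.6  -0.91  2.39  1.91  0.63 -2.06]
1 35 [ 0.71  0.76 -1.1   2.46  2.05  0.91 -2.17]
-1 -30 [-0.37  1.12  1.11  1.44 -0.72  1.65 -2.53]
-1 -20 [-0.44  1.03  1.11  1.62 -0.77  1.42 -2.49]
-1 -10 [-0.5   0.94  1.11  1.8  -0.84  1.19 -2.42]
-1 0 [-0.56  0.85  1.11  1.98 -0.96  0.97 -2.31]
-1 8 [ 0.31  0.53 -0.36  2.04  0.45  0.49  2.56]
-1 15 [ 0.26  0.5  -0.3   2.16  0.67  0.31  2.32]
-1 22 [ 0.3   0.48 -0.37  2.26  1.42  0.25  1.56]
-1 30 [ 0.31  0.48 -0.42  2.41  2.22  0.38  0.74]
-1 35 [ 0.23  0.55 -0.34  2.49  2.56  0.56  0.39]
```

Run:
```python
from h import *
arm.move_pose(P(-.165,.018,.16),qpush()); arm.command_gripper(.62,10)
arm.servo_line(P(-.165,.018,.05),speed=.1)
arm.servo_line(P(-.165,.018,.026),speed=.03)
s=arm.get_state(); print(s["clock"],s["ee_pos"]-P(-.165,.018,.026),s["wrist_force"],s["opening"])
for n_ in("scene","side"):
    cv2.imwrite(f"pics/{n_}1.png",cv2.resize(arm.read_camera(n_)["frame"][100:290,150:480,::-1],None,fx=2.4,fy=2.4))
```

```text
5.9333 [-2.03114307e-05 -3.30697514e-05  4.45841155e-05] [ 0.0460101  -0.78564207  0.25469922] 0.6175898652283581
```

View pics/side1.png

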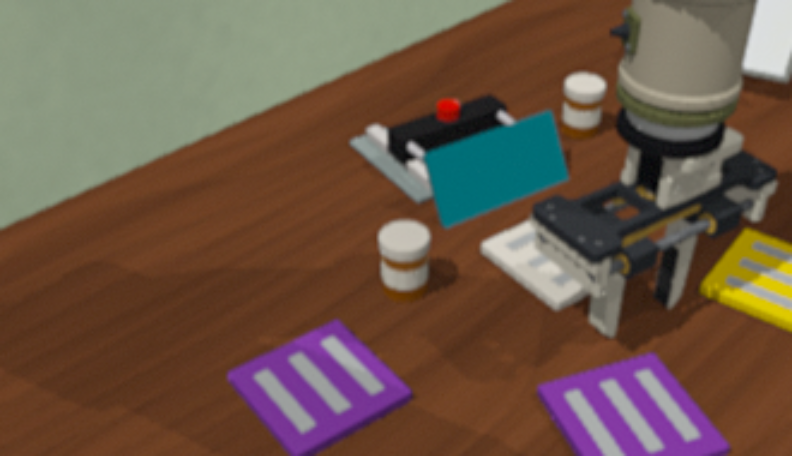

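The fingers are down at (605,320) and (670,300), behind the panel's near edge. Now I'll push.

Run:
```python
from h import *
f=arm.servo_line(P(-.095,.018,.026),speed=.03,until_force=5)
for x in (-.08,-.06,-.045,-.03):
    if f: break
    f=arm.servo_line(P(x,.018,.026),speed=.025,until_force=5)
    s=arm.get_state(); print(x,f,s["clock"],(s["ee_pos"]-O)@n,s["wrist_force"]@n,s["wrist_force"][2])
cv2.imwrite(f"pics/side2.png",cv2.resize(arm.read_camera("side")["frame"][100:290,200:530,::-1],None,fx=2.4,fy=2.4))
```

```text
-0.08 False 9.2667 -0.07981413249922885 -0.4217720301281716 0.32103543387865013
-0.06 False 10.2167 -0.05995302292945984 -0.3181518753599191 -0.17185309204056748
-0.045 False 10.9667 -0.04490258788894846 -0.17461303634378203 0.15339504053070263
-0.03 False 11.7167 -0.029987143728535975 0.738967227893979 -1.111359889293154
```

View pics/side2.png

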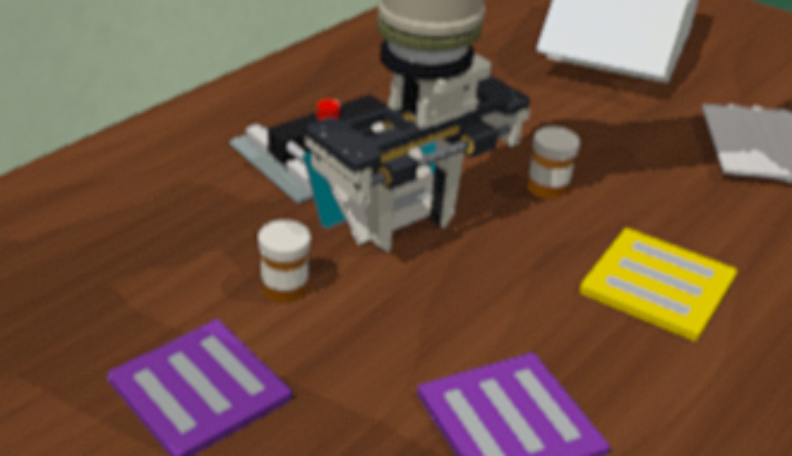

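Run:
```python
from h import *
f=False
for x in (-.02,-.01,-.005,0,.004,.008,.012,.016,.02):
    f=arm.servo_line(P(x,.018,.026),speed=.015,until_force=3.5)
    s=arm.get_state(); print(x,f,s["clock"],(s["ee_pos"]-O)@n,s["wrist_force"]@n,s["wrist_force"][2])
    if f: break
    if s["wrist_force"]@n<-3.5: break
arm.sleep(.25)
s=arm.get_state(); print(s["wrist_force"]@n,s["wrist_force"][2])
for n_ in("scene","side"):
    c=arm.read_camera(n_); np.savez(n_+"L.npz",W=cloud(c),f=c["frame"])
    cv2.imwrite(f"pics/{n_}3.png",cv2.resize(c["frame"][100:290,150:480,::-1],None,fx=2.4,fy=2.4))
```

```text
-0.02 False 12.5833 -0.01990268984718979 0.4568321759102533 0.3061698493376068
-0.01 False 13.4 -0.009959778528173141 -0.7921126208057067 0.20266685529538384
-0.005 False 13.8833 -0.004823207557847745 0.4935050913610679 -0.15863513063040144
0 False 14.3667 0.00014971122843358915 0.2027203482787818 0.6343257915134464
0.004 False 14.7833 0.004155613498832266 0.2756939830243027 -0.3541048680775227
0.008 True 15.0667 0.005533277240472296 -1.8339954395226217 1.550037713200417
-1.1981395468860478 0.5534663323084055
```

View pics/side3.png

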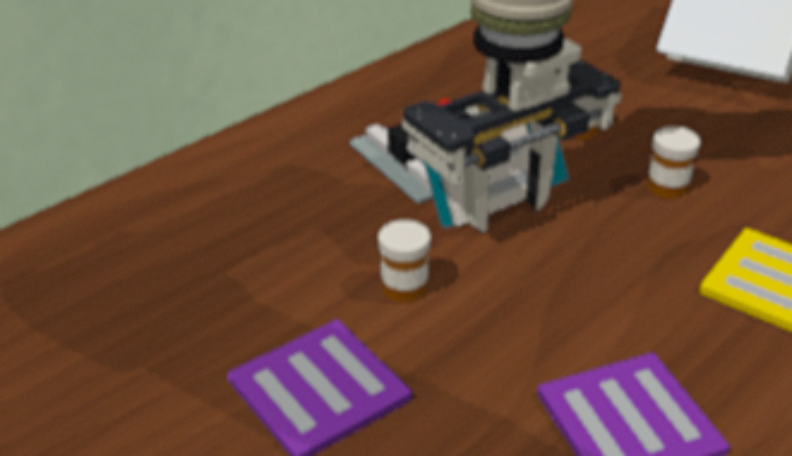

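View pics/scene3.png

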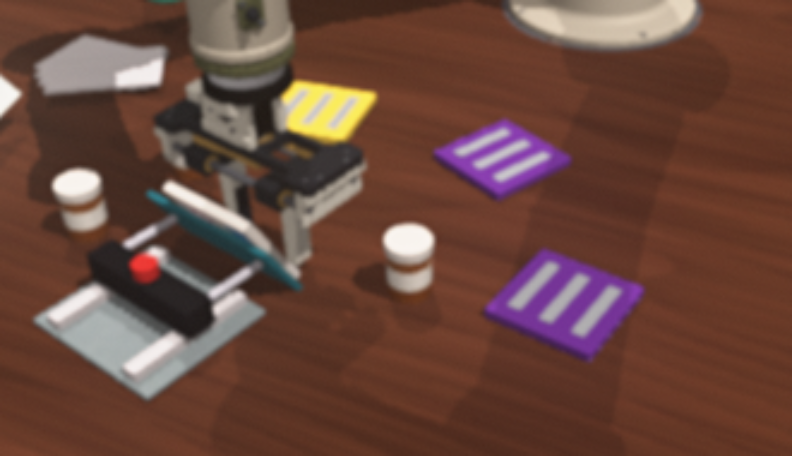

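Run:
```python
from h import *
def favg(k=12):
    F=[]
    for _ in range(k): arm.sleep(.02); F.append(arm.get_state()["wrist_force"]@n)
    return np.mean(F)
print(favg())
for x in (.0065,.0075):
    arm.servo_line(P(x,.018,.026),speed=.01,until_force=4); print(x,(arm.get_state()["ee_pos"]-O)@n,favg())
c=arm.read_camera("scene"); W=cloud(c); hsv=cv2.cvtColor(c["frame"],cv2.COLOR_RGB2HSV).astype(int)
m=np.zeros((400,640),bool); m[170:225,210:285]=1
m&=(hsv[...,1]<60)&(hsv[...,2]>150); m&=(W[...,2]>.045)
D=W-O; xx=D@n; yy=D@v
m&=(xx>.0)&(xx<.1)
nl,l,s,ce=cv2.connectedComponentsWithStats(m.astype(np.uint8)); i=1+np.argmax(s[1:,4]); q=l==i
print(s[i],ce[i]); print("x",np.percentile(xx[q],[2,50,98]),"y",np.percentile(yy[q],[1,50,99]),"z",np.percentile(W[q][:,2],[2,50,98]))
cv2.imwrite("pics/scene4.png",cv2.resize(c["frame"][160:260,180:330,::-1],None,fx=5,fy=5,interpolation=cv2.INTER_CUBIC))
```

```text
-1.7034321505291015
0.0065 0.006202490075533766 -2.8278943455122096
0.0075 0.006994165436361657 -4.677536074432582
[217 176  45  29 228] [238.83333333 188.73684211]
x [0.05232079 0.07045497 0.07532252] y [-0.03345521  0.02936476  0.06633541] z [0.0591123  0.08985473 0.0931669 ]
```

View pics/scene4.png

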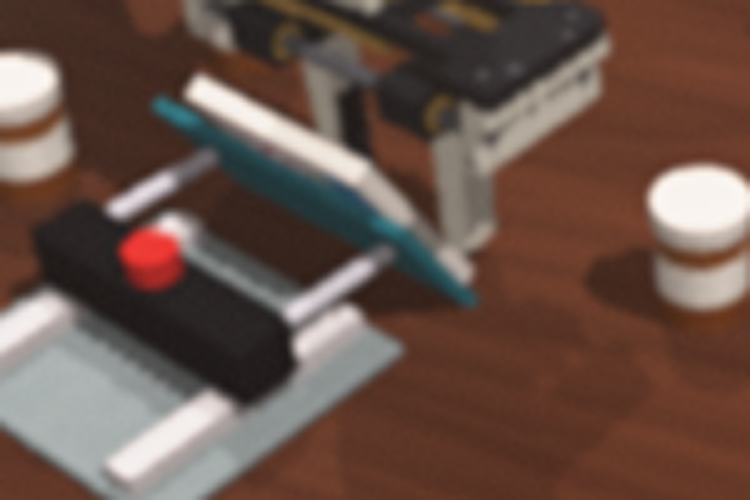

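The panel's white top edge, crop (190,90) to (370,175), stands proud and parallel to the teal board. The fingers stopped where the foot measurement predicted, so the panel leans flat. I'll back off gently and check that it stays.

Run:
```python
from h import *
arm.servo_line(P(-.004,.018,.026),speed=.01)
arm.servo_line(P(-.05,.018,.03),speed=.06)
arm.servo_line(P(-.06,.018,.17),speed=.15)
print(arm.get_state()["clock"])
for n_ in("scene","side"):
    c=arm.read_camera(n_); np.savez(n_+"L.npz",W=cloud(c),f=c["frame"])
    cv2.imwrite(f"pics/{n_}5.png",cv2.resize(c["frame"][120:240,180:420,::-1],None,fx=3,fy=3,interpolation=cv2.INTER_CUBIC))
```

```text
19.8917
```

View pics/scene5.png

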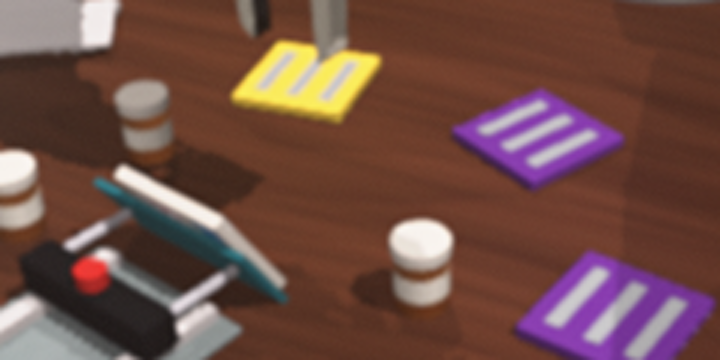

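View pics/side5.png

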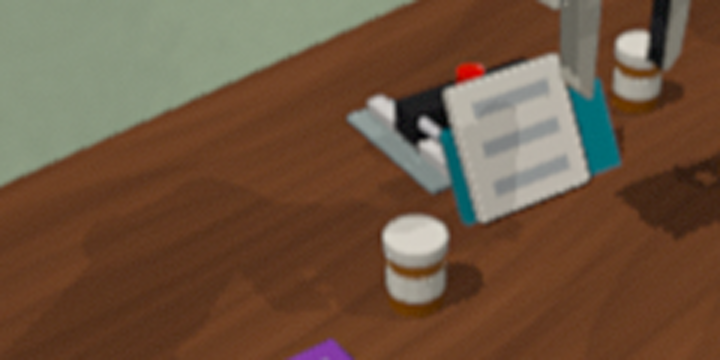

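The panel stands on its own at (520,140) in the side crop, back bars visible. I'm fitting its plane before gripping.

Run:
```python
from h import *
d=np.load("sideL.npz");W=d["W"];hsv=cv2.cvtColor(d["f"],cv2.COLOR_RGB2HSV).astype(int)
m=np.zeros((400,640),bool); m[142:194,328:374]=1; m&=(hsv[...,1]<70)&(hsv[...,2]>90)
D=W-O; x=D@n;y=D@v;z=W[...,2]
m&=(x>0)&(x<.09)&(z>.008)&(z<.09); m=cv2.erode(m.astype(np.uint8),np.ones((3,3)))>0
X,Y,Z=x[m],y[m],z[m]
for _ in range(4):
    A=np.c_[np.ones(len(X)),Y-.018,Z]; s=np.linalg.lstsq(A,X,rcond=None)[0]; r=X-A@s; k=abs(r)<.004; X,Y,Z=X[k],Y[k],Z[k]
print(len(X),s,"lean",np.degrees(np.arctan2(1,s[2])),"yaw err",np.degrees(s[1]),"expected back plane x0 at z=0:",.022-.01*2/np.sqrt(3),Y.min(),Y.max(),Z.max())
t=np.radians(-30)
for a in ((.12,.17),(.0707+.03,.0943+.052),(.0707,.0943)):
    q=arm.ik(P(a[0],.017,a[1]),qgrip(t)); print(q)
```

```text
1380 [0.01071077 0.0040564  0.57189141] lean 60.23513146305 yaw err 0.23241434429264785 expected back plane x0 at z=0: 0.010452994616207483 -0.031763620291955355 0.06854408699401707 0.08880991889552844
[-0.10735579  0.99975067  0.53210509  1.16361    -0.38325686  1.61372257
  0.20732162]
[-0.11777315  0.99402735  0.5221608   1.24233816 -0.38193157  1.54329495
  0.21815206]
[-0.12702022  1.00652764  0.49781669  1.35855198 -0.38806939  1.41708563
  0.23510945]
```

Run:
```python
from h import *
t=np.radians(-30); q=qgrip(t)
arm.servo_line(P(-.04,.018,.22),speed=.2)
arm.move_pose(P(.0707+.065,.017,.0943+.1126),q)
arm.command_gripper(.43,5)
arm.servo_line(P(.0707+.025,.017,.0943+.0433),q,speed=.1)
s=arm.get_state(); print(s["clock"],s["wrist_force"],s["opening"])
for n_ in("scene","side"):
    c=arm.read_camera(n_)
    cv2.imwrite(f"pics/{n_}6.png",cv2.resize(c["frame"][100:240,180:420,::-1],None,fx=3,fy=3,interpolation=cv2.INTER_CUBIC))
```

```text
23.05 [ 0.79594218  0.27866497 -0.27748278] 0.43053591862813884
```

View pics/scene6.png

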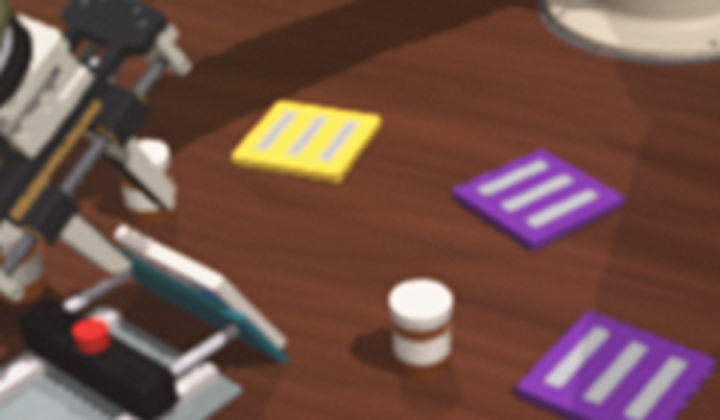

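View pics/side6.png

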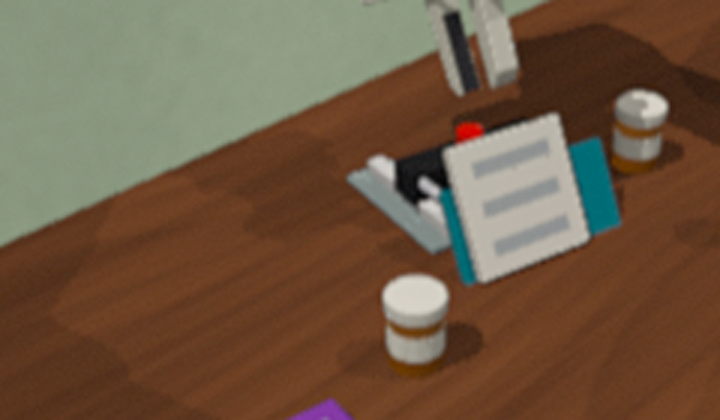

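The fingers straddle the line of the panel's top edge (side crop, tips at (465,92) and (505,80)). Now I'll slide down and grip.

Run:
```python
from h import *
t=np.radians(-30); q=qgrip(t)
b=P(.0707-.0009,.017,.0943+.0005)
f=arm.servo_line(b,q,speed=.05,until_force=3); s=arm.get_state(); print(f,s["ee_pos"]-b,s["wrist_force"])
c=arm.read_camera("side"); cv2.imwrite("pics/side7.png",cv2.resize(c["frame"][100:240,260:440,::-1],None,fx=4,fy=4,interpolation=cv2.INTER_CUBIC))
if not f:
    for o in (.3,.22,.18,.15,.12,.05):
        arm.command_gripper(o,5); s=arm.get_state(); print(o,s["opening"],s["wrist_force"],s["clock"])
c=arm.read_camera("side"); cv2.imwrite("pics/side8.png",cv2.resize(c["frame"][100:240,260:440,::-1],None,fx=4,fy=4,interpolation=cv2.INTER_CUBIC))
```

```text
False [ 0.00028557 -0.00011726  0.00028586] [ 0.44048457 -0.47433005 -0.63620098]
0.3 0.2994913013831888 [ 0.17752882  0.24508984 -0.58381908] 24.8167
0.22 0.2211847001633938 [-0.15194983 -0.50585023  0.13703775] 25.2167
0.18 0.17709435551460995 [-0.38152793  0.9424411   0.10489439] 25.5417
0.15 0.1499402856368447 [-0.00996627 -0.19677163 -0.05879688] 25.8417
0.12 0.12232408687379623 [ 0.32530544 -0.36076795 -0.64442963] 26.1417
0.05 0.10795766533882349 [ 0.22831888  0.25706404 -1.27704001] 26.3583
```

View pics/side8.png

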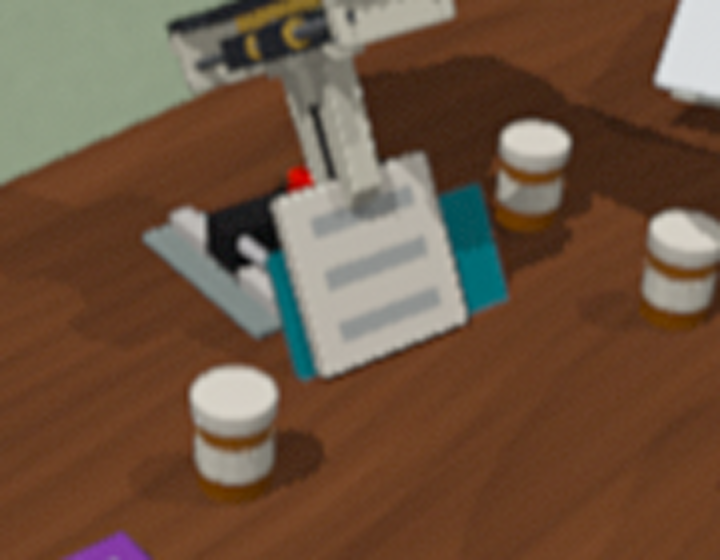

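Gripped at a 10 mm opening, which matches the panel thickness. Firm the grip, lift off the board, and tip over in the air.

Run:
```python
from h import *
g=np.radians
arm.command_gripper(0.05,18)
arm.servo_line(P(.0698-.013,.017,.0948+.012),qgrip(g(-30)),speed=.05)
arm.servo_line(P(.03,.017,.165),qgrip(g(-30)),speed=.1)
print(arm.get_state()["clock"],arm.get_state()["opening"])
for a,x,z in ((-10,-.01,.18),(8,-.03,.18),(15,-.04,.18),(22,-.05,.18),(30,-.06,.17)):
    p=P(x,.012,z); Q=qgrip(g(a))
    arm.move_pose(p,Q)
    s=arm.get_state(); print(a,s["clock"],s["opening"],np.round(s["joint_positions"],2))
for n_ in("scene","side"):
    c=arm.read_camera(n_)
    cv2.imwrite(f"pics/{n_}9.png",cv2.resize(c["frame"][70:250,200:440,::-1],None,fx=3,fy=3,interpolation=cv2.INTER_CUBIC))
```

```text
27.9167 0.10730216424139866
-10 28.4417 0.11009463988008203 [-0.22  0.66  0.51  1.79 -0.37  0.97  0.26]
8 28.9583 0.10526479199136338 [-0.25  0.53  0.46  2.06 -0.46  0.51  0.33]
15 29.2667 0.09943561500925105 [-0.22  0.48  0.39  2.17 -0.53  0.3   0.38]
22 30.7 0.10587745396259096 [ 0.18  0.43 -0.19  2.26  1.08  0.17 -1.23]
30 31.7 0.1069883301223518 [ 0.34  0.47 -0.43  2.38  2.14  0.35 -2.3 ]
```

View pics/side9.png

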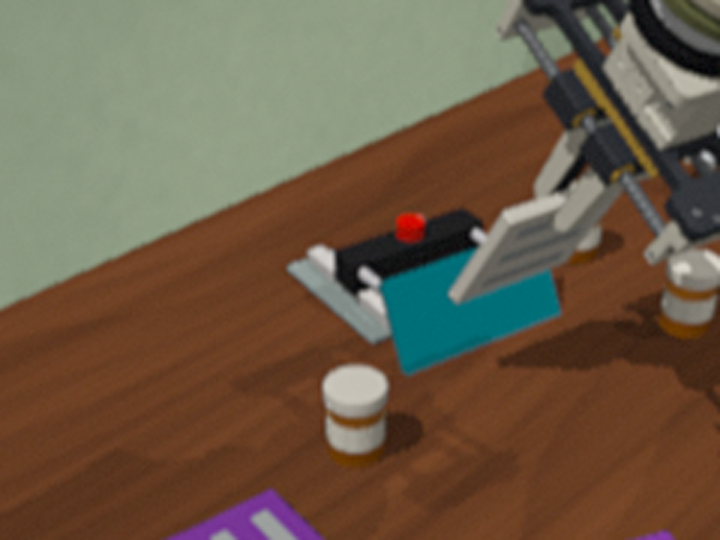

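View pics/scene9.png

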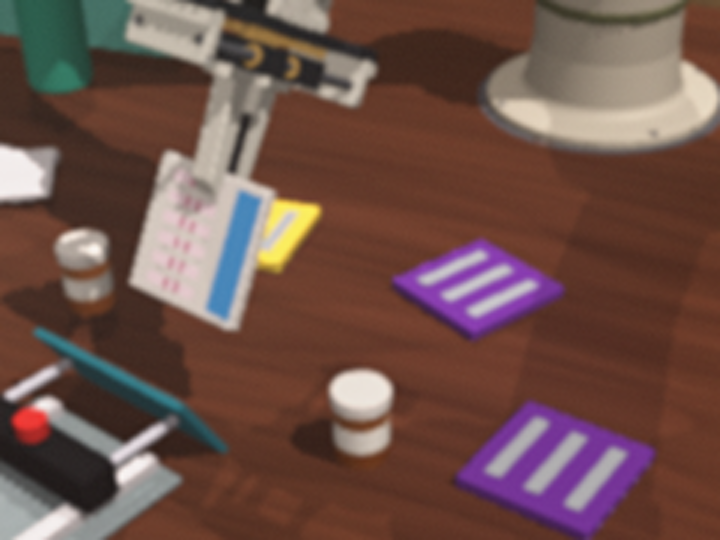

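The panel is held past upright with its face (blue header and pink windows) to the board side at (200,240). I'll set its lower edge on the table.

Run:
```python
from h import *
Q=qgrip(np.radians(30))
arm.servo_line(P(-.05,.012,.12),Q,speed=.08)
f=arm.servo_line(P(-.05,.012,.0925),Q,speed=.02,until_force=2)
s=arm.get_state(); print(f,s["clock"],s["ee_pos"][2],(s["ee_pos"]-O)@n,s["wrist_force"])
c=arm.read_camera("side")
cv2.imwrite(f"pics/side10.png",cv2.resize(c["frame"][70:250,250:490,::-1],None,fx=3,fy=3,interpolation=cv2.INTER_CUBIC))
```

```text
True 33.7667 0.09390662391531228 -0.050296448670572806 [-1.13876152  0.87836305  4.6229361 ]
```

View pics/side10.png

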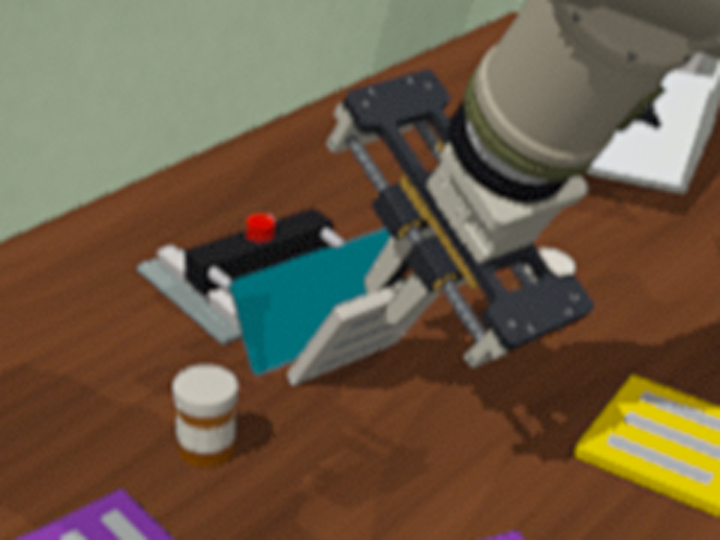

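Run:
```python
from h import *
for o in (.12,.14,.17,.2,.24,.28,.33,.38,.43,.48,.54,.6,.66,.72,.78,.84,.9):
    arm.command_gripper(o)
s=arm.get_state(); print(s["clock"],s["opening"],s["wrist_force"])
for n_ in ("side","scene"):
    c=arm.read_camera(n_)
    cv2.imwrite(f"pics/{n_}11.png",cv2.resize(c["frame"][100:250,220:460,::-1],None,fx=3,fy=3,interpolation=cv2.INTER_CUBIC))
```

```text
39.55 0.8977622582711468 [0.26664369 0.63294647 0.17431911]
```

View pics/side11.png

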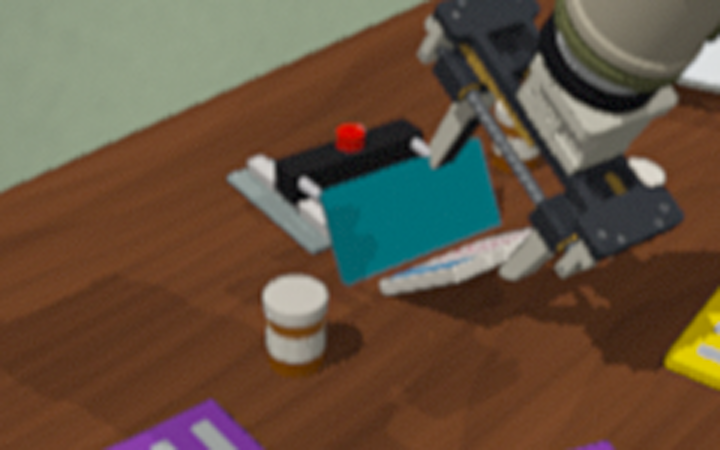

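View pics/scene11.png

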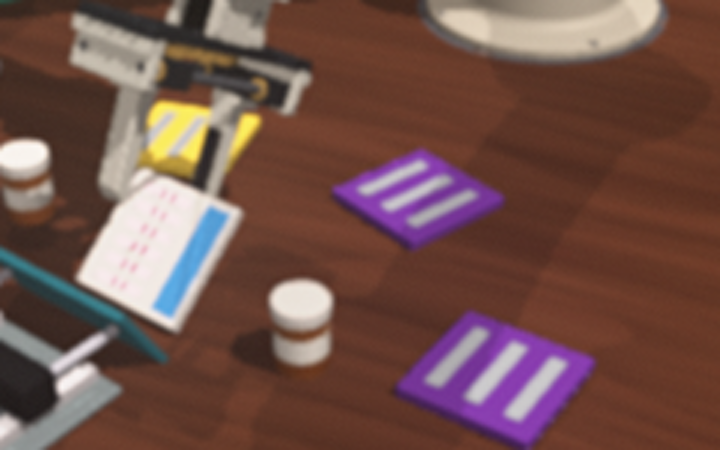

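Run:
```python
from h import *
Q=qgrip(np.radians(30))
for tx,tz in ((-.073,.044),(-.0797,.030),(-.083,.0198),(-.084,.0135)):
    arm.servo_line(P(tx+.025,.012,tz+.040),Q,speed=.035)
s=arm.get_state(); print(s["clock"],s["wrist_force"])
for x,a in ((-.11,30),(-.11,25),(-.1,25)):
    print(x,a,arm.ik(P(x+.025,.012,.0535),qgrip(np.radians(a))) is not None)
for n_ in ("side","scene"):
    c=arm.read_camera(n_)
    cv2.imwrite(f"pics/{n_}12.png",cv2.resize(c["frame"][100:250,220:460,::-1],None,fx=3,fy=3,interpolation=cv2.INTER_CUBIC))
```

```text
41.4583 [ 0.01525141 -0.6096896  -0.87399314]
-0.11 30 True
-0.11 25 True
-0.1 25 True
```

View pics/side12.png

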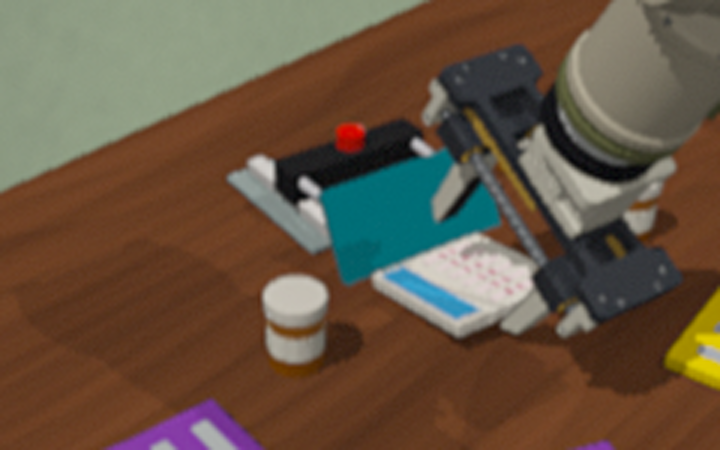

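View pics/scene12.png

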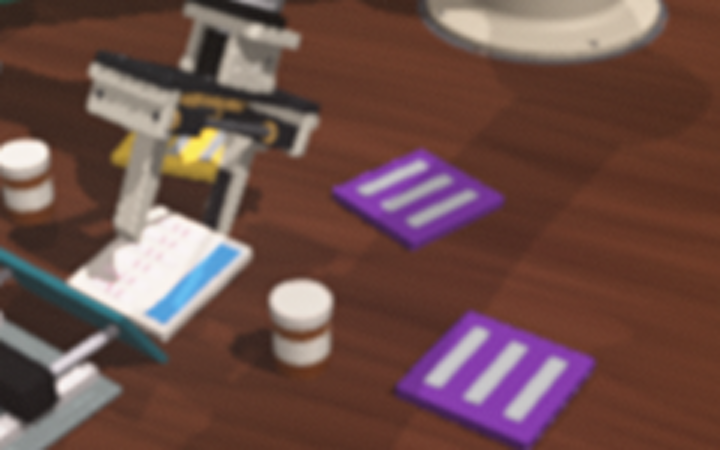

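The panel lies almost flat, face up, its near edge resting on the lower fingertip. Now I'll draw the finger out toward the robot.

Run:
```python
from h import *
arm.servo_line(P(-.115+.025,.012,.0535),speed=.06)
arm.servo_line(P(-.13+.025,.012,.0535+.02),qgrip(np.radians(22)),speed=.06)
arm.servo_line(P(-.12,.012,.2),qgrip(np.radians(15)),speed=.15)
s=arm.get_state(); print(s["clock"],s["wrist_force"])
for n_ in ("side","scene"):
    c=arm.read_camera(n_)
    cv2.imwrite(f"pics/{n_}13.png",cv2.resize(c["frame"][100:250,220:460,::-1],None,fx=3,fy=3,interpolation=cv2.INTER_CUBIC))
    W=cloud(c); D=W-O; x=D@n;y=D@v;z=W[...,2]; hsv=cv2.cvtColor(c["frame"],cv2.COLOR_RGB2HSV).astype(int)
    m=(x>-.2)&(x<.02)&(abs(y-.012)<.08)&(z>.004)&(z<.03); 
    m&=(hsv[...,2]>110)&((hsv[...,1]<60)|((hsv[...,0]>95)&(hsv[...,0]<115)))
    nl,l,st,ce=cv2.connectedComponentsWithStats(m.astype(np.uint8)); i=1+np.argmax(st[1:,4]); m=l==i
    A=np.c_[np.ones(m.sum()),x[m],y[m]]; k=np.linalg.lstsq(A,z[m],rcond=None)[0]
    print(n_,m.sum(),cv2.minAreaRect(np.c_[x[m],y[m]].astype(np.float32)),np.median(z[m]),"tilt deg",np.degrees(np.hypot(k[1],k[2])))
```

```text
Traceback (most recent call last):
workcell.PlanningError: the arm cannot follow that straight line within its joint ranges
```

```bash
cat > fin.py <<'E'
from h import *
s=arm.get_state(); print(s["clock"],(s["ee_pos"]-O)@n,s["ee_pos"][2])
for z,a in ((.12,22),(.2,22)):
    try: arm.servo_line(P(-.105,.012,z),qgrip(np.radians(a)),speed=.12)
    except arm.PlanningError as e:
        print("mp",z,arm.ik(P(-.105,.012,z),qgrip(np.radians(a)))); arm.move_pose(P(-.105,.012,z),qgrip(np.radians(a)))
s=arm.get_state(); print(s["clock"],s["wrist_force"])
for n_ in ("side","scene"):
    c=arm.read_camera(n_)
    cv2.imwrite(f"pics/{n_}13.png",cv2.resize(c["frame"][100:250,220:460,::-1],None,fx=3,fy=3,interpolation=cv2.INTER_CUBIC))
    W=cloud(c); D=W-O; x=D@n;y=D@v;z=W[...,2]; hsv=cv2.cvtColor(c["frame"],cv2.COLOR_RGB2HSV).astype(int)
    m=(x>-.2)&(x<.02)&(abs(y-.012)<.08)&(z>.004)&(z<.03); 
    m&=(hsv[...,2]>110)&((hsv[...,1]<60)|((hsv[...,0]>95)&(hsv[...,0]<115)))
    nl,l,st,ce=cv2.connectedComponentsWithStats(m.astype(np.uint8)); i=1+np.argmax(st[1:,4]); m=l==i
    A=np.c_[np.ones(m.sum()),x[m],y[m]]; k=np.linalg.lstsq(A,z[m],rcond=None)[0]
    print(n_,m.sum(),cv2.minAreaRect(np.c_[x[m],y[m]].astype(np.float32)),np.median(z[m]),"tilt deg",np.degrees(np.hypot(k[1],k[2])))
    cp=(z>.052)&(z<.07)&(hsv[...,1]<80)&(abs(W[...,0]-.62)<.12)
    nl,l,st,ce=cv2.connectedComponentsWithStats(cp.astype(np.uint8))
    for i in range(1,nl):
        if st[i,4]>100: print("cup",st[i,4],np.nanmean(W[l==i],0))
E
python3 fin.py
```

```text
42.7917 -0.10455731309914414 0.07374258509250506
45.1917 [-0.88739629  1.15136013 -0.33434765]
side 1385 ((-0.039788439869880676, 0.012399174273014069), (0.10197091102600098, 0.10210160166025162), 89.47137451171875) 0.010033521622616205 tilt deg 0.5185582519680076
cup 135 [ 0.67224588 -0.27713048  0.05704989]
cup 160 [ 0.54348323 -0.24762989  0.05709364]
cup 257 [0.62069615 0.03899258 0.05754357]
cup 956 [0.6272801  0.52172732 0.05822933]
cup 189 [0.63079938 0.56594298 0.05740121]
cup 726 [0.57267647 0.51733801 0.0585889 ]
scene 1241 ((-0.03714221715927124, 0.010095585137605667), (0.10382473468780518, 0.10145644843578339), 89.5313491821289) 0.010721814765415979 tilt deg 0.43522534840488325
cup 443 [ 0.6287965  -0.47411126  0.06099393]
cup 156 [ 0.55241068 -0.2519703   0.05772486]
cup 341 [ 0.71677665 -0.54795127  0.06100965]
cup 194 [ 0.67910832 -0.28047649  0.05786586]
cup 247 [0.62838573 0.03548132 0.0578638 ]
cup 323 [0.51774053 0.51803363 0.05819925]
cup 403 [0.5231737  0.57744122 0.05826844]
cup 439 [0.57453998 0.51821994 0.05829173]
cup 451 [0.58276818 0.57610382 0.05830246]
cup 516 [0.63413206 0.51835941 0.05854531]
cup 465 [0.64185579 0.57416636 0.05834028]
```

View pics/side13.png

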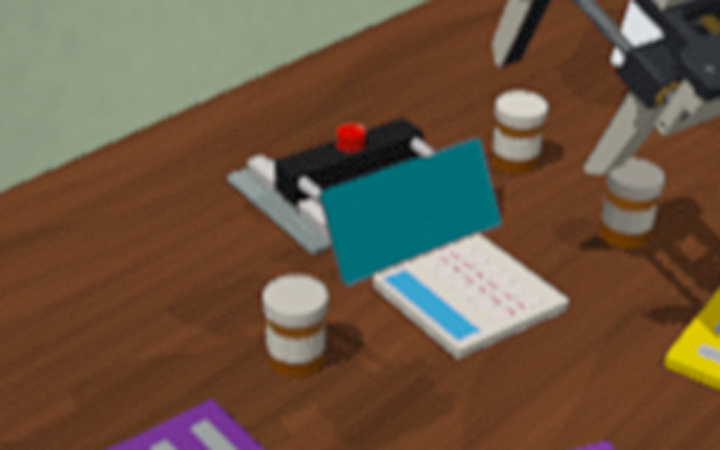

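View pics/scene13.png

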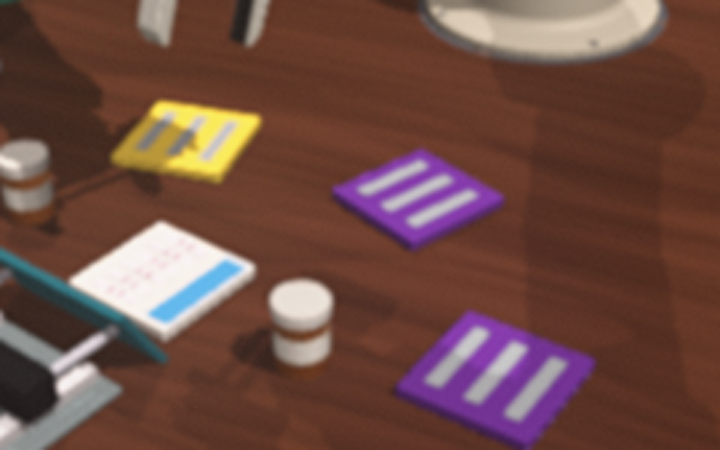

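The panel lies flat and face up at stand x ≈ −0.039, y ≈ 0.011, tilted about 0.5°. The cups haven't moved, and the gripper is clear.

```bash
python3 -c "
from workcell import arm
arm.hand_in(); print(arm.get_state()['clock'])"
```

```text
the job is handed in; nothing more can be done
the job is handed in; nothing more can be done
```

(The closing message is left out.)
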